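# Step the photometer's filter turret to green and zero it

## Robot

A 6-joint arm with a two-finger parallel gripper is mounted at the origin on the work surface. World frame = base frame: x ahead of the robot, y to its left, z up, the work surface at z = 0. Lengths are in m, angles in rad, forces in N, time in s.
With the tool pointing down it reaches from about 0.275 to 0.825 m from the base axis. Payload 4.9 kg.
Tool frame: the origin (TCP) lies midway between the tips of the shut fingers; the grasp point (between the pads) lies 19 mm behind it (bot.grip_depth is the distance from the TCP to the grasp point, in m); z points along the fingers, y is the line along which they close (so a half turn about z gives the same grasp; the last joint's range is limited). The gripper opens to 85 mm and grips with 20 to 120 N. Pads are 22 mm wide; open, the fingers measure 114 mm over their backs; the gripper's body (76 mm by 85 mm) begins 54 mm behind the grasp point. The pads swing forward as they close: fully open they stand 13 mm farther back than shut.
Start: joints at [-1.237, 0.326, -0.193, 1.052, 0, 1.437], TCP at [0.248, -0.491, 0.231] pointing down, gripper open.
Joint ranges: [-2.65, 2.65], [-0.97, 1.79], [-1.3, 1.35], [-1.93, 2.1], [-1.47, 1.37], [-3.14, 3.14]. Speed limits (rad/s): [2.57, 2.57, 3.14, 3.14, 3.14, 3.14].

## Interface

Orientations are given as a unit quaternion [w, x, y, z].
In Python, from cell import bot gives the robot as it stands. Calls block until the motion is done:
- bot.move_pose(position, orientation): joint-space move of the TCP to a pose.
- bot.move_linear(position, speed=0.15, rotation=None, until_force=None): straight line of the TCP; rotation=None keeps the orientation; speed is the mean speed in m/s. With until_force (N) it stops when the force on the tool has changed by that much, and returns True; else False.
- bot.goto_joints(angles): joint-space move.
- bot.set_gripper(opening, grasp_force=None): opening from 0.0 (shut) to 1.0 (fully open); grasp_force is the grip in N (None keeps the last); returns when the fingers have stopped.
- bot.wait(seconds).
- bot.solve_ik(position, orientation): joint angles nearest the present ones, or None.
- bot.camera(name): name is "side" or "top" or "wrist"; returns the picture (384x512x3 uint8, red, green, blue); there is no depth.
- bot.calibration(name): a dict with "mtx" (3x3 intrinsics, pixels), "k1" (the pictures are not rectified: a ray, as slopes to the right and down, at radius r is drawn at 1 + k1 r^2 times it, then the intrinsics apply), "extrinsics" (4x4, takes a point from world to camera coordinates); the wrist camera has in their place "hand_eye" (4x4, takes a point from camera to tool coordinates, whose origin is the TCP and whose axes are the flange's). Camera axes: x right, y down, z forward; pixel columns grow to the right and rows downward; lengths in m; the calibration is good to about 2 mm. A picture is of the moment at which its call begins: read the wrist's pose just before it. calibration takes no time and is no camera call.
A pose or a line that the arm cannot do raises bot.PlanningError and nothing moves.
- bot.close_job(): hands the job in, once; it reports no verdict.
Trained networks look in the newest picture that a camera, given by its name, has taken for a name from the list of things; names that differ only in an ending like _2 or _b are one class to them, and where a whole thing is asked for, a point or a joint stands for the part that bears it (a point fixed in the world has none). Each returns a list of dicts, best first, with "confidence" (0 to 1); they miss things now and then, are a little off and sometimes report something else, mostly with a low value. They report only what shows in the picture. A call takes as long as a camera call.
- bot.search_frame(camera, thing): "bbox" ([left, top, width, height] in pixels, round what is visible of it).
Readings, each from a call of its own:
- bot.read_clock(): time.
- bot.read_joint_positions(): joint angles.
- bot.read_joint_vel(): joint speeds.
- bot.read_joint_efforts(): joint torques, N m.
- bot.read_position(): TCP position.
- bot.read_tool_rot(): TCP orientation.
- bot.read_ft_force(): force on the tool from outside, world axes, zero at the start.
- bot.read_moment(): the same for the moment, N m.
- bot.read_gripper_width(): opening from 0.0 (shut) to 1.0 (fully open).
Only numpy, scipy, OpenCV 4.12 (cv2) and the standard library are available. Lean on these libraries where they do the work, as an engineer would, in place of code of your own. Each camera call takes 0.05 s, during which the arm holds its last target. There are 200 camera calls.

## Task

Set the filter photometer up for a haemoglobin run: push the metal tab of its filter turret gently round until it has clicked in at the green mark, and then press the blue zero key fully down and let it come up again. Only push and press: do not pinch the tab, do not press the two white keys, and leave the blank tube in its well and everything else on the bench where it stands.

Things in the scene. Friction and masses are not known exactly. Their poses are not given: they have to be found in the camera images.
- photometer: White photometer, fixed, 260 (x) x 340 (y) x 110 mm. Origin: centre of underside; -x its front (robot side), +y its left seen from the robot. Front part (x -130 to -50 mm): panel 75 mm above the bench with display and three keys. Rear part: flat deck 110 mm above the bench with the filter turret (axis at x 40, y 70 mm) and the tube well (x 40, y -116 mm).
- turret_angle (a joint): Turret angle, rad, growing counter-clockwise seen from above. Six clicks 0.698 apart, each at a dot: 0 blue, 0.698 GREEN, 1.396 yellow, 2.094 orange, 2.793 red, 3.491 white. Stops at -0.087 and 3.578. Starts at orange, red or white, rarely stopped between two dots. Half-way between clicks is a ridge (3 to 4 N at the tab); pushed clearly past it (0.1 rad) the turret jumps on into the next click and stays.
- filter_turret: The filter turret. Origin: on its upright axis at the height of the deck (110 mm above the bench); its x points to its tab. It is a black knurled disc of radius 40 mm, its top 8 mm above the deck, with a steel hub (radius 12 mm, top 13 mm above the deck).
- tab (a point): In the upright bare-metal tab of the turret, 52 mm from the axis, 20 mm above the deck. The tab is 8 mm thick, runs outward from 28 to 62 mm from the axis and stands from 6 to 28 mm above the deck; red line on top. It points from the axis at the dot of the chosen filter. The deck round it is free to 80 mm from the axis.
- green_mark (a point): Centre of the green dot (15 mm wide, flat) on the deck, 72 mm from the turret's axis. Going clockwise seen from above the dots run white, red, orange, yellow, green, blue.
- zero_key_top (a point): Centre of the top of the blue zero key, 22 x 26 mm, at the left of the row of three keys on the front panel; its top stands 10 mm above the panel, 85 mm above the bench. Pressed straight down.
- zero_key (a joint): How far the blue key is pressed, m: 0 up, 0.005 fully down. A spring returns it; fully down takes 4 N.
- read_key (a joint): The same for the first white key, 60 mm to the right of the blue one (photometer's -y). Not to be pressed.
- print_key (a joint): The same for the second white key, 120 mm to the right of the blue one. Not to be pressed.
- blank_tube: Blank tube with black light-shield cap (24 mm wide), loose, standing in the photometer's well; its top is 57 mm above the deck. Origin: centre of its underside. Leave it.
- sample_rack: White block rack, 115 x 50 x 45 mm, loose, just right of the photometer. Origin: centre of its underside. Leave it.
- edta_tube1: Purple-capped blood tube, 16 mm wide, 78 mm long, standing loose in the near hole of the rack, its top 86 mm above the bench. Origin: centre of its foot. Leave it.
- edta_tube2: Another such tube in the far hole of the rack. Leave it.
- reagent_bottle: Amber bottle, 60 mm wide, 125 mm high, just left of the photometer. Origin: centre of its underside. Leave it.
- purple_tube_pack: Pack of 49 purple-capped tubes in a white tray, 145 x 145 x 96 mm, on the left of the bench. Origin: centre of its underside. Leave it.
- green_tube_pack: Pack of 40 green and yellow capped tubes, 155 x 98 x 97 mm, on the right of the bench. Origin: centre of its underside. Leave it.
- tip_box: Blue box of pipette tips, 118 x 84 x 56 mm, on the right of the bench. Origin: centre of its underside. Leave it.

How it is judged:
On the way, in this order (a step that is already met when the one before it is completed fails the run):
1. the turret rests in its green position (value of joint turret_angle between 0.58 and 0.82 rad), for 0.3 s.
2. the blue zero key is pressed down (value of joint zero_key above 0.004 m), for 0.05 s.
At the end, for the whole second after the job is handed in: The turret rests in its green click (joint within 0.12 rad of 0.698), the blue key has been pressed at least 4 of its 5 mm after that and is up again, and the blank tube and all other loose things stand where they stood (all of step 1 and value of joint zero_key below 0.0015 m and distance of blank_tube from where it was at the start of the episode below 0.012 m); the robot touches nothing.
It fails at once if the blue key is pressed while the tab is not at the green mark (value of joint zero_key above 0.003 m and (value of joint turret_angle below 0.5 rad or value of joint turret_angle above 0.9 rad)).
It fails at once if a white key is pressed (value of joint any of read_key, print_key above 0.003 m).
It fails at once if the turret is pinched or forced (more than 18 N from the gripper) (contact force between the fingers and filter_turret above 18 N).
It fails at once if the blank tube is lifted or knocked (moved more than 12 mm) (distance of blank_tube from where it was at the start of the episode above 0.012 m).
It fails at once if something else on the bench is lifted, knocked or pushed away (moved more than 20 mm) (distance of any of sample_rack, edta_tube1, edta_tube2, reagent_bottle, purple_tube_pack, green_tube_pack, tip_box from where it was at the start of the episode above 0.02 m).
It also fails if it takes over 53 s, if anything falls off the work surface, if the arm or the gripper's body presses on something with over 40 N, if the wrist force passes 120 N, or if a joint passes its speed limit or range.

## Working session

There is one attempt and no reset: what is moved stays moved. The work goes in short steps, each a Python script; the robot and the scene stay as the last script left them, time stands still between calls to the robot, and variables do not carry over. Pictures are saved under pics/ and viewed, on a budget of 10 in all, crops included, one or two more only if the job needs it, and the job is handed in when it is done.

```bash
mkdir -p pics; ls; cat > h.py <<'E'
import numpy as np, cv2
from cell import bot
def save(cam,name,crop=None,s=1):
    im=bot.camera(cam); im=im[...,::-1].copy()
    cv2.imwrite(f'pics/{name}_raw.png',im)
    return im
def Tcam(cam):
    c=bot.calibration(cam)
    if 'extrinsics' in c: return c,np.linalg.inv(np.array(c['extrinsics']))
    p=np.array(bot.read_position());q=np.array(bot.read_tool_rot())
    from scipy.spatial.transform import Rotation as R
    T=np.eye(4);T[:3,:3]=R.from_quat(q[[1,2,3,0]]).as_matrix();T[:3,3]=p
    return c,T@np.array(c['hand_eye'])
def ray(c,T,uv):
    K=np.array(c['mtx']);x=cv2.undistortPoints(np.array([[uv]],float),K,np.array([c['k1'],0,0,0.]))[0,0]
    d=T[:3,:3]@np.array([x[0],x[1],1]);return T[:3,3],d
def atz(c,T,uv,z):
    o,d=ray(c,T,uv);return o+d*(z-o[2])/d[2]
def proj(c,T,P):
    P=np.atleast_2d(np.array(P,float));Ti=np.linalg.inv(T)
    r,_=cv2.Rodrigues(Ti[:3,:3]);return cv2.projectPoints(P,r,Ti[:3,3],np.array(c['mtx']),np.array([c['k1'],0,0,0.]))[0][:,0]
E
python3 - <<'E'
from h import *
a=save('top','a');b=save('side','b')
cv2.imwrite('pics/ab.png',cv2.resize(np.hstack([a,b]),(800,300)))
cv2.imwrite('pics/a2.png',cv2.resize(a,(800,600)))
for cam in('top','side'):
    c,T=Tcam(cam);print(cam,T[:3,3].round(3),T[:3,2].round(2),c['mtx'][0][0],c['k1'])
    for t in['photometer','filter_turret','tab','green_mark','zero_key_top','zero_key','blank_tube','reagent_bottle','sample_rack']:
        try:r=bot.search_frame(cam,t)
        except Exception as e:r=[];print(e)
        print(t,[(np.round(x['bbox'],0).tolist(),round(x['confidence'],2),atz(c,T,(x['bbox'][0]+x['bbox'][2]/2,x['bbox'][1]+x['bbox'][3]/2),.11).round(3).tolist()) for x in r[:2]])
print(bot.read_clock())
E
```

```text
pics
top [ 0.234 -0.005  1.632] [ 0.19 -0.   -0.98] 496.954107269986 -0.1711356209747061
photometer [([180.0, 117.0, 118.0, 102.0], 0.68, [0.583, 0.037, 0.11])]
filter_turret [([203.0, 148.0, 32.0, 22.0], 0.68, [0.614, 0.098, 0.11]), ([165.0, 162.0, 21.0, 21.0], 0.53, [0.576, 0.236, 0.11])]
tab [([203.0, 142.0, 33.0, 28.0], 0.88, [0.622, 0.095, 0.11])]
green_mark []
zero_key_top []
zero_key []
blank_tube []
reagent_bottle [([164.0, 163.0, 19.0, 20.0], 0.83, [0.574, 0.244, 0.11])]
sample_rack [([295.0, 135.0, 27.0, 35.0], 0.86, [0.628, -0.183, 0.11]), ([203.0, 148.0, 30.0, 26.0], 0.19, [0.609, 0.102, 0.11])]
side [ 0.279 -1.231  0.898] [ 0.16  0.82 -0.54] 489.08288341517056 -0.07155079313202312
photometer [([217.0, 148.0, 122.0, 99.0], 0.6, [0.583, -0.077, 0.11]), ([297.0, 226.0, 3.0, 16.0], 0.38, [0.6, -0.252, 0.11])]
filter_turret [([261.0, 156.0, 26.0, 20.0], 0.73, [0.614, 0.107, 0.11])]
tab [([264.0, 158.0, 25.0, 15.0], 0.6, [0.623, 0.108, 0.11]), ([211.0, 115.0, 33.0, 39.0], 0.28, [0.496, 0.361, 0.11])]
green_mark [([216.0, 150.0, 118.0, 95.0], 0.93, [0.576, -0.072, 0.11])]
zero_key_top [([243.0, 189.0, 10.0, 8.0], 0.55, [0.504, -0.037, 0.11])]
zero_key [([208.0, 117.0, 37.0, 37.0], 0.55, [0.495, 0.353, 0.11]), ([244.0, 196.0, 5.0, -1.0], 0.47, [0.494, -0.049, 0.11])]
blank_tube [([209.0, 119.0, 36.0, 35.0], 0.56, [0.495, 0.346, 0.11])]
reagent_bottle [([204.0, 303.0, 77.0, 70.0], 0.69, [0.395, -0.571, 0.11]), ([252.0, 142.0, 13.0, 11.0], 0.66, [0.591, 0.242, 0.11])]
sample_rack [([288.0, 232.0, 44.0, 28.0], 0.82, [0.614, -0.306, 0.11])]
1.0
```

View pics/a2.png

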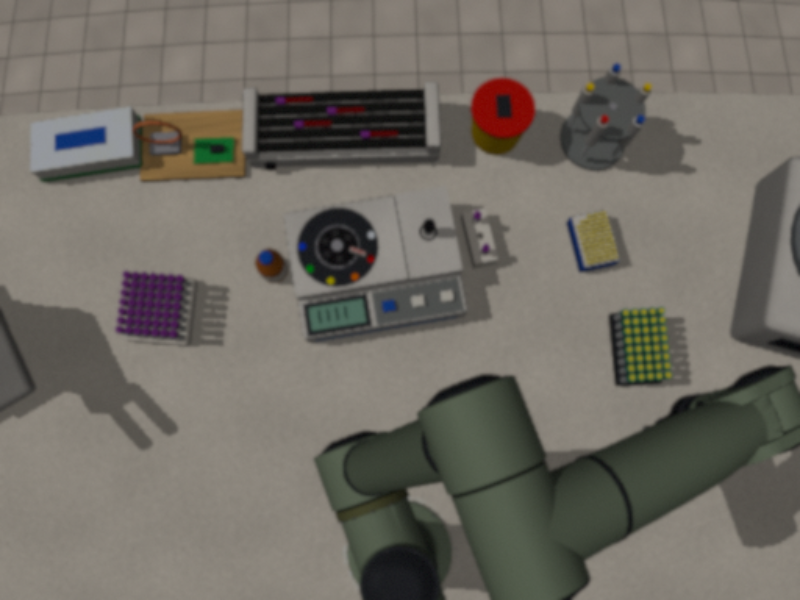

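Top view: the photometer sits near (0.58, 0.04) with a small yaw. The tab points near red, with green at about (310,268) and the blue key at (390,306). I'll fit the dots, then look closely with the wrist camera.

```bash
python3 - <<'E'
from h import *
c,T=Tcam('top')
d=np.array([(303,246),(310,268),(331,281),(355,277),(371,259),(371,235)])*.64
P=np.array([atz(c,T,u,.11)[:2] for u in d])
A=np.c_[2*P,np.ones(6)];s=np.linalg.lstsq(A,(P**2).sum(1),rcond=None)[0];C=s[:2];print('axis',C,np.sqrt(s[2]+C@C))
a=np.unwrap(np.arctan2(*(P-C).T[::-1]));print('yaw0',a-np.arange(6)*.698)
print('key',atz(c,T,(390*.64,306*.64),.085))
print(bot.read_tool_rot(),np.array(bot.calibration('wrist')['hand_eye']).round(3).tolist(),bot.calibration('wrist')['mtx'])
bot.set_gripper(0.0)
q=None
from scipy.spatial.transform import Rotation as R
def Q(yaw):
    x=(R.from_euler('z',yaw)*R.from_euler('x',np.pi)).as_quat();return [x[3],x[0],x[1],x[2]]
for y in(0,np.pi/2,-np.pi/2,np.pi):
    print(y,bot.solve_ik([.53,.06,.36],Q(y)))
print(bot.read_clock())
E
```

```text
axis [0.61743008 0.10681546] 0.07112089043955463
yaw0 [1.51033575 1.50371212 1.53264759 1.53394753 1.53597837 1.55543435]
key [0.49800662 0.00514964 0.085     ]
[ 1.81948336e-05  9.72769659e-01  2.31774006e-01 -1.12874266e-05] [[-0.001, -0.952, -0.306, 0.079], [1.0, -0.0, -0.001, 0.0], [0.0, -0.306, 0.952, -0.142], [0.0, 0.0, 0.0, 1.0]] [[312.22886457   0.         255.6139254 ]
 [  0.         312.22886457 188.5918379 ]
 [  0.           0.           1.        ]]
0 [-0.02570059  0.24469834  0.02195137  1.34804936  0.          3.11589206]
1.5707963267948966 [-0.02570059  0.24469834  0.02195137  1.34804936  0.          1.54509573]
-1.5707963267948966 [-0.02570059  0.24469834  0.02195137  1.34804936  0.         -1.59649692]
3.141592653589793 [-0.02570059  0.24469834  0.02195137  1.34804936  0.         -0.02570059]
1.7667
```

```bash
cat >> h.py <<'E'
from scipy.spatial.transform import Rotation as R
def Q(yaw):
    x=(R.from_euler('z',yaw)*R.from_euler('x',np.pi)).as_quat();return [x[3],x[0],x[1],x[2]]
E
python3 - <<'E'
from h import *
for i,p in enumerate([[.58,.07,.30],[.56,.12,.34]]):
    bot.move_pose(p,Q(np.pi)); bot.wait(.2)
    c,T=Tcam('wrist');a=save('wrist',f'w{i}');np.save(f'T{i}.npy',T)
    for t in['filter_turret','tab','green_mark','zero_key_top','blank_tube']:
        r=bot.search_frame('wrist',t)
        print(t,[(np.round(x['bbox']).tolist(),round(x['confidence'],2),atz(c,T,(x['bbox'][0]+x['bbox'][2]/2,x['bbox'][1]+x['bbox'][3]/2),.085 if 'zero' in t else .11).round(3).tolist()) for x in r[:2]])
    cv2.imwrite(f'pics/w{i}.png',cv2.resize(a,(800,600)))
print(bot.read_clock())
E
```

```text
filter_turret [([236.0, 159.0, 95.0, 72.0], 0.85, [0.616, 0.101, 0.11])]
tab [([236.0, 161.0, 95.0, 73.0], 0.65, [0.619, 0.101, 0.11])]
green_mark [([61.0, 26.0, 321.0, 263.0], 0.64, [0.573, 0.032, 0.11])]
zero_key_top [([190.0, 74.0, 22.0, 21.0], 0.56, [0.498, 0.01, 0.085])]
blank_tube [([96.0, 213.0, 41.0, 38.0], 0.81, [0.662, -0.093, 0.11])]
filter_turret [([194.0, 171.0, 91.0, 64.0], 0.68, [0.62, 0.098, 0.11]), ([43.0, 49.0, 288.0, 235.0], 0.2, [0.572, 0.036, 0.11])]
tab [([196.0, 175.0, 83.0, 58.0], 0.81, [0.621, 0.097, 0.11])]
green_mark []
zero_key_top [([156.0, 93.0, 22.0, 21.0], 0.6, [0.499, 0.011, 0.085])]
blank_tube [([71.0, 216.0, 39.0, 34.0], 0.6, [0.662, -0.098, 0.11])]
5.475
```

View pics/w0.png

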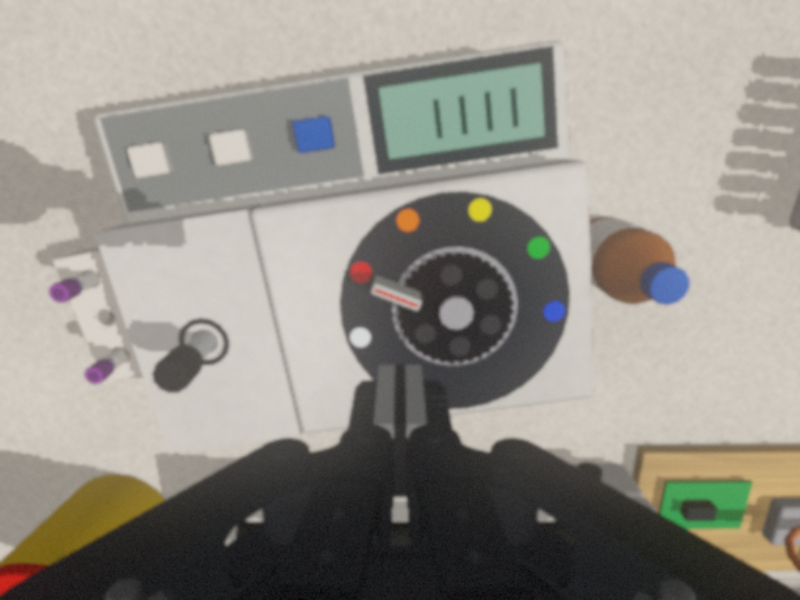

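View pics/w1.png

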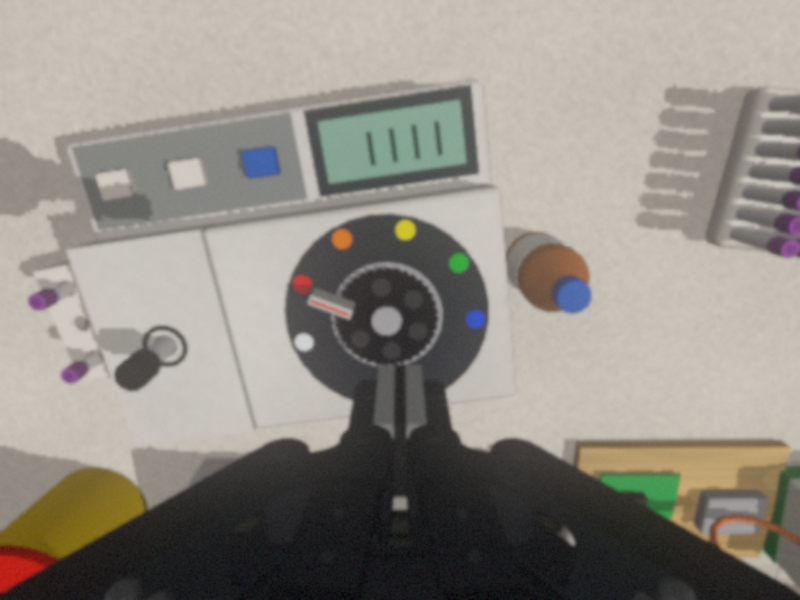

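Both wrist views show the tab's red line pointing at the red dot (near (361,272) and (302,285)). Green is at (538,248) and (459,263), and the blue key at (313,134) and (260,162). Next I triangulate.

```bash
cat > tri.py <<'E'
from h import *
c=bot.calibration('wrist');T=[np.load(f'T{i}.npy') for i in(0,1)]
px={'blue':((554,311),(476,319)),'green':((538.5,247.5),(458.5,263)),'yellow':((480,210),(405,230)),'orange':((407,220.5),(342,239.5)),'red':((361,272),(302,285)),'white':((360,337.5),(304,343)),
'hub':((456,313),(386.5,321)),'key':((313,134),(260,162)),'tabin':((418,304),(353,314)),'tabout':((375,289),(309,299)),'read':((230,147),(186,174))}
def tri(uv):
    A=np.zeros((3,3));b=np.zeros(3)
    for t,u in zip(T,uv):
        o,d=ray(c,t,(np.array(u)+.5)*.64-.5);d/=np.linalg.norm(d);M=np.eye(3)-np.outer(d,d);A+=M;b+=M@o
    return np.linalg.solve(A,b)
def at(n,z): return np.mean([atz(c,t,(np.array(u)+.5)*.64-.5,z) for t,u in zip(T,px[n])],0)
for n,v in px.items():
    z=.085 if n in('key','read') else .123 if n=='hub' else .138 if 'tab' in n else .11
    print(n,tri(v).round(4),at(n,z).round(4))
P=np.array([at(n,.11)[:2] for n in list(px)[:6]])
s=np.linalg.lstsq(np.c_[2*P,np.ones(6)],(P**2).sum(1),rcond=None)[0];C=s[:2];print('axis',C,np.sqrt(s[2]+C@C))
a=np.unwrap(np.arctan2(*(P-C).T[::-1]));print('yaw0',a-np.arange(6)*.698,'mean',(a-np.arange(6)*.698).mean())
y0=(a-np.arange(6)*.698).mean()
for n in('tabin','tabout'):
    v=at(n,.138)[:2]-C;print(n,np.hypot(*v),(np.arctan2(v[1],v[0])-y0)%(2*np.pi))
# photometer yaw from key row
k=at('key',.085)-at('read',.085);print('key dir',np.arctan2(k[1],k[0])-np.pi/2,np.linalg.norm(k))
E
python3 tri.py
```

```text
blue [0.6216 0.1813 0.1083] [0.6209 0.1809 0.11  ]
green [0.5738 0.165  0.1121] [0.5743 0.1654 0.11  ]
yellow [0.548  0.1234 0.1123] [0.5483 0.1236 0.11  ]
orange [0.556  0.0745 0.107 ] [0.5555 0.0746 0.11  ]
red [0.5909 0.0425 0.1133] [0.5918 0.042  0.11  ]
white [0.6422 0.04   0.1084] [0.6416 0.0402 0.11  ]
hub [0.6188 0.1088 0.1198] [0.6176 0.1086 0.123 ]
key [0.4989 0.0085 0.0804] [0.4989 0.0095 0.085 ]
tabin [0.6133 0.0822 0.1176] [0.6061 0.0829 0.138 ]
tabout [0.5929 0.0536 0.145 ] [0.5951 0.0527 0.138 ]
read [ 0.5074 -0.0483  0.0885] [ 0.5076 -0.0496  0.085 ]
axis [0.6189789  0.10878523] 0.07213531387438896
yaw0 [1.54361055 1.54146466 1.53943995 1.54093949 1.53409987 1.54077894] mean 1.5400555762000872
tabin 0.028917745824654967 2.7124297122277
tabout 0.0609396180735541 2.768867573572993
key dir 0.14615209586995492 0.05976217783994673
```

Fit is consistent: axis (0.619, 0.109), zero direction 1.540 rad, tab at about 2.77 (red), heights agree. Now I push clockwise in an arc with the shut fingers, checking force along the way.

```bash
cat > push.py <<'E'
from h import *
C=np.array([.6188,.1087]);Y0=1.540
def pose(psi,s,z,r=.050):
    th=Y0+psi;e=np.array([np.cos(th),np.sin(th)]);t=np.array([-e[1],e[0]])
    return [*(C+r*e+s*t),z],Q(th-np.pi/2)
E
python3 - <<'E'
from push import *
p,q=pose(2.793,.025,.20);bot.move_pose(p,q)
p,q=pose(2.793,.025,.124)
if bot.move_linear(p,.06,until_force=4): print('hit down',bot.read_position());raise SystemExit
psi=2.793;hit=False
print('pre',bot.read_ft_force())
p,q=pose(psi,.016,.124);print('c',bot.move_linear(p,.03,until_force=10),bot.read_ft_force())
for psi in np.linspace(2.793,.80,13)[1:]:
    p,q=pose(psi,.015,.124);hit=bot.move_linear(p,.03,rotation=q,until_force=10)
    print(round(psi,2),hit,np.round(bot.read_ft_force(),1),bot.read_clock())
    if hit:break
E
```

```text
pre [-0.10017125  0.45864482 -0.1015535 ]
c False [-0.54480001  0.01732055  0.00103961]
2.63 False [ 1.9 -1.5 -1.1] 8.525
2.46 False [-0.4  0.3 -0.1] 8.9667
2.29 False [-0.   0.7 -2. ] 9.4083
2.13 False [-0.7  0.7 -0.3] 9.85
1.96 False [ 2.3 -3.2 -0.2] 10.2917
1.8 False [-0.  -0.9 -0.1] 10.7333
1.63 False [-0.1 -0.3  0.9] 11.175
1.46 False [-0.3  0.4 -0.5] 11.6167
1.3 False [-0.7 -4.9  0.9] 12.0583
1.13 False [ 0.3 -0.6 -0.3] 12.5
0.97 False [-0.1 -0.2  0.1] 12.9417
0.8 False [ 0.4 -0.3 -0.3] 13.3833
```

```bash
python3 - <<'E'
from push import *
p,q=pose(.80,.024,.124);bot.move_linear(p,.05)
p,q=pose(.80,.03,.22);bot.move_linear(p,.1)
bot.move_pose([.58,.07,.30],Q(np.pi)); bot.wait(.2)
c,T=Tcam('wrist');a=save('wrist','w2');np.save('T2.npy',T)
print(proj(c,T,[pose(k*.698,0,.11,.072)[0] for k in range(6)]+[pose(.698,0,.138,r)[0] for r in(.028,.062)]).round(0).tolist())
cv2.imwrite('pics/w2.png',cv2.resize(a[90:250,190:400],(800,600),interpolation=cv2.INTER_CUBIC))
print(bot.read_clock())
E
```

```text
[[354.0, 199.0], [344.0, 158.0], [306.0, 134.0], [260.0, 141.0], [230.0, 174.0], [230.0, 216.0], [315.0, 190.0], [343.0, 170.0]]
17.1917
```

View pics/w2.png

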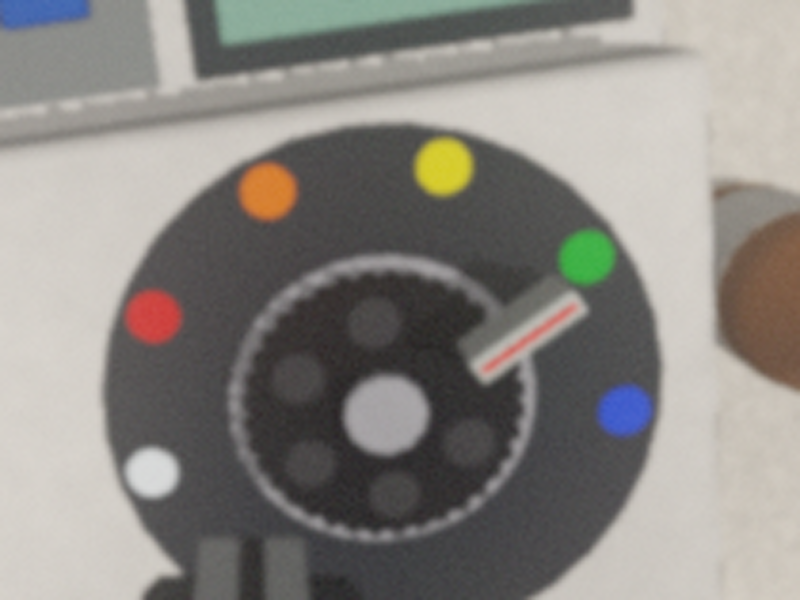

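The tab's red line sits at the green dot; its ends in the full picture, (317,189.5) and (341.5,172), are close to the predictions. I compute the angle and press the key only if it is in range.

```bash
python3 - <<'E'
from push import *
c=bot.calibration('wrist');T=np.load('T2.npy')
a,b=[atz(c,T,u,.138)[:2] for u in((317,189.5),(341.5,172))]
ang=[np.arctan2(*(v)[::-1])-Y0 for v in(b-a,a-C,b-C)];print('turret',ang)
assert .58<ang[2]<.82
k=np.array([.4989,.0091]);q=Q(np.pi+.146)
bot.move_pose([*k,.13],q);bot.move_linear([*k,.095],.05);bot.wait(.2)
f0=np.array(bot.read_ft_force())
h=bot.move_linear([*k,.076],.012,until_force=8)
bot.wait(.3)
print(h,bot.read_position(),np.array(bot.read_ft_force())-f0)
bot.move_linear([*k,.13],.05)
bot.move_pose([.56,.12,.34],Q(np.pi));bot.wait(.2)
im=save('wrist','w3');cv2.imwrite('pics/w3.png',cv2.resize(im,(800,600)))
print(bot.read_clock())
E
```

```text
turret [np.float64(0.6955968091131868), np.float64(0.6786042781764761), np.float64(0.6870521392415405)]
True [0.49886484 0.0091141  0.08002889] [-0.09300901  0.7219281   7.04747026]
22.9
```

View pics/w3.png

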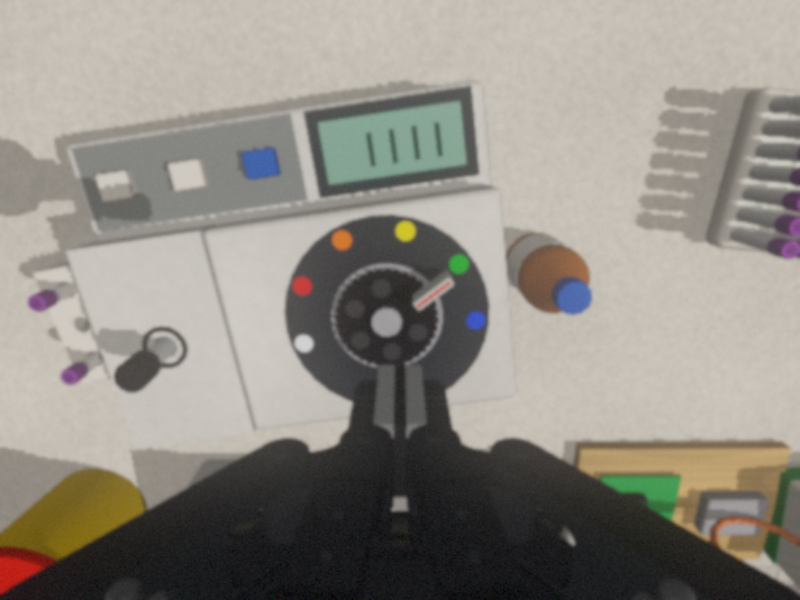

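The tab is still at green, (433,294). The blue key at (260,163) is up, and the tube, rack and bottle are where they were in the earlier view. The press stopped at z = 0.080, exactly 5 mm down, with 7 N. I'm handing in.

```bash
python3 -c "
from cell import bot
bot.close_job()"
```

```text
the job is handed in; nothing more can be done
```

The turret is in its green click and the blue zero key has been pressed fully down and released; the job is handed in, though no verdict is reported.

- **Turret:** I pushed the tab clockwise with the shut fingers from red, through orange and yellow, to green. The force readings between steps stayed at about 5 N or less. A wrist picture before the key press put the tab at about 0.69 rad, against 0.698 for green.
- **Zero key:** The press stopped at 0.080 m, which is the full 5 mm, with about 7 N.
- **Last picture:** The tab was still at green and the key was up again. The blank tube, rack tubes and bottle stood where they were, and the arm was clear of everything. I checked the key and the loose things by eye only. The packs and tip box were mostly out of that view, but the arm never worked near them.
- **One disagreement:** The turret jumped to each click about 0.1 rad earlier than my commanded angle. The fingers are probably a few mm wider than I assumed, and the final angle was not affected.

The clock read 22.9 s at the last check, of the 53 s allowed.

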